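Wedge the cabinet door shut

ROBOT

A 6-joint arm with a two-finger parallel gripper is mounted at the origin on a cart in front of the work surface, level with it; the furniture and walls round the work are solid. World frame = base frame: x ahead of the robot, y to its left, z up, the work surface at z = 0. Lengths are in mm, angles in rad, forces in N, time in s.
With the tool pointing down it reaches from about 300 to 875 mm from the base axis. Payload 4.2 kg.
Tool frame: the origin (TCP) lies at the very end of the fingers, on their centre line; the grasp point (between the pads) lies 19 mm behind it; z points along the fingers, y is the line along which they close (so a half turn about z gives the same grasp; the last joint's range is limited). The gripper opens to 85 mm and grips with 20 to 120 N. Pads are 22 mm wide; open, the fingers measure 114 mm over their backs; the gripper's body (76 mm by 85 mm) begins 54 mm behind the grasp point. The pads swing forward as they close: fully open they stand 13 mm farther back than shut.
Start: joints at [1.242, 0.32, 1.565, -0, 1.257, -0.02], TCP at [174.754, 547.819, 205.438] pointing down, gripper open.
Joint ranges: [-3.11, 3.11], [-0.84, 2.01], [0.21, 2.61], [-1.34, 4.49], [0.05, 2.63], [-2.56, 2.56]. Speed limits (rad/s): [2.57, 2.57, 3.14, 3.14, 3.14, 3.14].

INTERFACE

Orientations are given as a unit quaternion [x, y, z, w].
In Python, from rig import ctrl, read_camera, workorder, finder gives the robot as it stands.
- The arm moves only by the shell command python3 -m inch 'ROWS' [FORCE]. ROWS is JSON, a list of rows, each a list of 3 entries, a list of its own where there are three numbers: the shift along the tool's x, y, z in mm, then the turn, a rotation vector about the tool's x, y, z in degrees, then the finger opening in mm, from 0 to 85.4. In form: [[[dx, dy, dz], [wx, wy, wz], jaw], ...]. A call has 1 to 8 rows; each row is the pose to reach, as a shift and turn from the pose commanded when the call began, along the tool's axes at that moment; what a row does not reach only later rows make up. A row lasts 1/10 s, in which the tool goes at most 50 mm and 8.59 degrees, less where a joint would pass 70% of its speed; a pose out of reach is approached as far as the arm can. A call with a gripper value outside its range is refused whole. The fingers move at their own pace and stop on an object; FORCE is the grip in N (left out, the last holds). Time passes only in rows, so rows that repeat a pose let the fingers close. It gives the time, the measured TCP pose, the force, the opening and the grip force at its end, in the units of the state.
- ctrl.read_state(): the state, without advancing time (a new reading comes with each control period).
- read_camera(name): name is "scene" or "top"; returns a dict with "color" (384x512x3 uint8, red, green, blue), "depth" (384x512 float32, mm along the optical axis (not along the pixel's ray), 0 where there is no reading), "vertical_fov" (degrees; the focal length in pixels is half the picture's height over the tangent of half this angle, whatever the lens; pixels are square), "cx", "cy" (the principal point, pixels), "rvec" (rotation vector, rad) and "tvec" (3), from world to camera coordinates, as OpenCV has them. Camera axes: x right, y down, z forward; pixel columns grow to the right and rows downward; lengths in mm; the calibration is good to about 2 mm. A picture is of the moment at which its call begins.
- workorder.close_job(): hands the job in; it is judged then, once.
Trained networks look in a picture, given as the dict that the camera call returned (one of the last four; its "shot" number tells which), for a name from the list of things; names that differ only in an ending like _2 or _b are one class to them, and where a whole thing is asked for, a point or a joint stands for the part that bears it (a point fixed in the world has none). Each returns a list of dicts, best first, with "p" (0 to 1); they miss things now and then, are a little off and sometimes report something else, mostly with a low value. They report only what shows in the picture. A call takes as long as a camera call. They do not tell look-alikes from the thing itself.
- finder.search_frame(picture, target): "at" ([x, y, z] in mm, in world coordinates, good to about 4 mm: the middle of the surface that is visible of it).
The state is a dict: "t": time; "joints": joint angles; "joint_vel": joint speeds; "tau": joint torques, N m; "position": TCP position; "tool_rot": TCP orientation; "wrist_force": force on the tool from outside, world axes, zero at the start; "torque": the same for the moment, N m; "finger_gap": finger opening in mm; "finger_force": force on a finger pad.
Only numpy, scipy, OpenCV 4.12 (cv2) and the standard library are available. Lean on these libraries where they do the work, as an engineer would, in place of code of your own. Each camera call takes 0.05 s, during which the arm holds its last target. There are 200 camera calls.

TASK

The latch of the small sample cabinet is gone: push its door fully shut, then lay the rubber wedge flat on the table, square on and thin end first, and work it in small taps under the handle half of the shut door until it jams and the door is raised about 3 mm on its sprung hinges (never more than 6 mm). Leave the wedge jammed there with the door shut, and do not disturb the pocket refractometer and the label box that lie nearby.

Things in the scene. Friction and masses are not known exactly. Their poses are not given: they have to be found in the camera images.
- cabinet: White cabinet fixed on the table, 130 deep (x) x 240 wide (y) x 150 mm high, a dish on its roof (to 166 mm). Origin: centre of its footprint on the table; x from front to back, y to its left (hinge side), z up; yaw within 0.2 rad. Its open front is at x = -65 mm, covered by the door; vertical hinge axis at x = -65, y = +120. Under it 16 mm is free between corner feet.
- door (a joint): Swing of the clear, aluminium-framed door, rad: 0 shut, grows as the free right edge comes towards the robot; starts at 0.3 to 0.75. Panel 240 wide, 12 thick (outer face 12 mm in front of the hinge axis), lower edge 9 mm and top 146 mm above the table. A small pull stands 13 mm out of the face, 8 mm from the free edge. Hinge friction 0.05 N m: stays where left.
- door_lift (a joint): How far the door is raised on its sprung hinges, m: 0 = down (at rest), up to 0.010. Raising takes about 3.4 N of weight plus 0.8 N for each mm.
- door_push (a point): Point on the door's outer face, 180 mm from the hinge axis and 110 mm above the table: a good place to push it. Its x axis is the door's inward normal, y points along the door to the hinge. Moves with the door.
- wedge_spot (a point): Point on the table under the outer face of the shut door (cabinet x = -77, y = -60 mm), middle of the handle half; axes as the cabinet's. Fixed to the cabinet.
- wedge: Dark rubber wedge, 125 long (x), 30 wide (y), 24 mm high, about 70 g. Origin: centre of underside; +x to the thin end. Flat heel at x = -62.5 to -37.5 mm (grip across its width); then slopes to 3 mm at the thin end. Meets the shut door with its thin end 29 mm past the outer face; each mm more lifts it 0.21 mm. Friction about 0.6: stays when let go; takes 5 to 12 N to push in.
- wedge_tip (a point): Middle of the wedge's thin edge at its underside, 62.5 mm along +x from the wedge's origin.
- pocket_meter: Pocket refractometer, white and blue, 54x112x32 mm, loose bystander; origin: centre of its underside.
- label_box: Small box of labels, 54x78x28 mm, loose bystander; origin: centre of its underside.
There are look-alikes about, which are no part of the job. What is shaped like the wedge but purple or turquoise is not meant.

How it is judged:
By the outcome, as a careful person would: the job done as asked, in the order asked, and still so for the second after the job is handed in, with the robot touching nothing.
It also fails if it takes over 64 s, if anything falls off the work surface, if the arm or the gripper's body presses on something with over 40 N, if the wrist force passes 120 N, or if a joint passes its speed limit or range.

## Working session

There is one attempt and no reset: what is moved stays moved. The work goes in short steps, Python scripts to look and compute and a shell command to move; the robot and the scene stay as the last step left them, time stands still between calls to the robot, and variables do not carry over. Pictures are saved under pics/ and viewed, at most 10 in all, crops included, and the job is handed in when it is done.

```bash
ls; mkdir -p pics; cat > h.py <<'E'
import numpy as np, cv2
from rig import ctrl, read_camera, workorder, finder
def cam(p):
    R=cv2.Rodrigues(np.array(p["rvec"],float))[0]; t=np.array(p["tvec"],float).ravel()
    f=p["color"].shape[0]/2/np.tan(np.radians(p["vertical_fov"])/2)
    return R,t,f
def cloud(p):
    R,t,f=cam(p); d=p["depth"]; v,u=np.mgrid[:d.shape[0],:d.shape[1]]
    c=np.stack([(u-p["cx"])/f*d,(v-p["cy"])/f*d,d],-1)
    w=(c-t)@R; w[d<=0]=np.nan
    return w
def save(p,n,s=1.5): cv2.imwrite(n,cv2.resize(p["color"][...,::-1],None,fx=s,fy=s))
E
python3 - <<'E'
from h import *
for n in("scene","top"):
    p=read_camera(n); save(p,f"pics/{n}0.png"); np.save(n+"0.npy",cloud(p)); np.save(n+"c0.npy",p["color"])
    R,t,f=cam(p); print(n,f,-R.T@t)
    for k in("cabinet","door","wedge","pocket_meter","label_box"):
        print(k,[(np.round(r["at"]),round(r["p"],2)) for r in finder.search_frame(p,k)][:4])
print(ctrl.read_state())
E
```

```text
pics
scene 454.5882259307419 [ 986.95869527 1007.3243397   972.03272873]
cabinet []
door []
wedge []
pocket_meter []
label_box []
top 480.4211484562117 [-343.27888408 -339.95611153 1328.69439649]
cabinet [(array([654., -49., 135.]), 0.78)]
door [(array([554., -38.,  85.]), 0.9)]
wedge [(array([550., 180.,  20.]), 0.85), (array([535., 317.,  14.]), 0.81), (array([409.,  65.,  15.]), 0.71)]
pocket_meter [(array([ 429., -360.,   29.]), 0.62)]
label_box [(array([ 588., -381.,   28.]), 0.95)]
{'t': 0.6, 'joints': array([ 1.24198292e+00,  3.19593921e-01,  1.56449257e+00, -2.18999317e-05,
        1.25738886e+00, -2.00035740e-02]), 'joint_vel': array([-1.40262083e-03, -4.97637017e-04,  1.43203035e-04, -1.93955874e-04,
       -7.59023353e-05, -4.68638153e-04]), 'tau': array([-2.40077025e-03, -4.15176487e+01, -2.34323001e+01, -2.41452753e-04,
        2.14313532e-04,  9.15085565e-06]), 'position': array([174.77255471, 547.81995864, 205.44432846]), 'tool_rot': array([1.53788789e-01, 9.88103742e-01, 5.59547089e-05, 2.04363848e-05]), 'wrist_force': array([-0.52962714,  0.4668862 ,  0.78568201]), 'torque': array([ 0.0203542 , -0.07525082, -0.00719198]), 'finger_force': 0.0, 'finger_gap': 85.33343163026409}
```

View pics/top0.png

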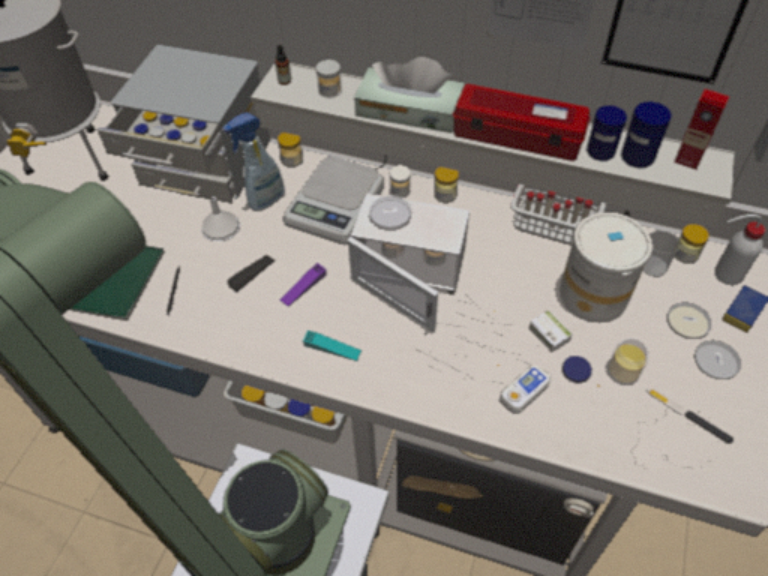

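View pics/scene0.png

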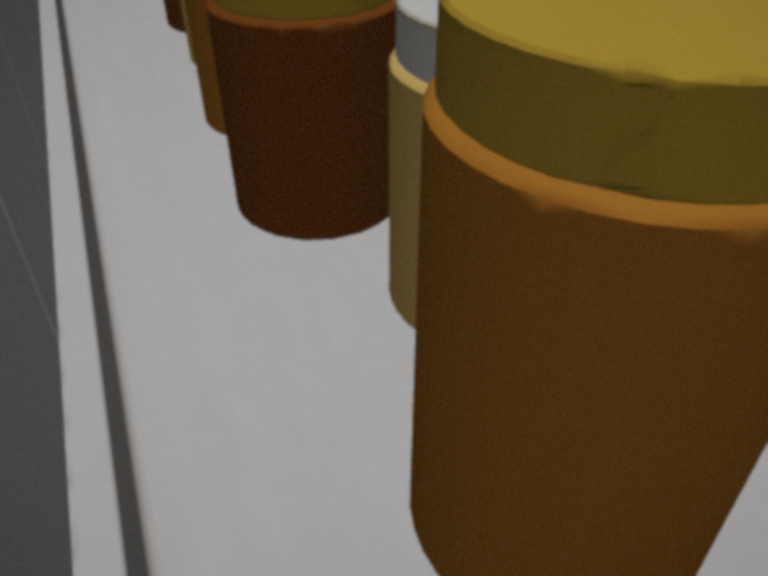

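The top view shows: the dark wedge at (250,273), the purple one at (303,285), the turquoise one at (332,346), the cabinet with roof at (420,225) and open door from (352,240) to (433,325), the meter at (525,388) and the label box at (550,330). The scene camera is blocked by jars and no use.

```bash
python3 - <<'E'
from h import *
W=np.load("top0.npy"); C=np.load("topc0.npy").astype(int)
v,u=np.mgrid[:384,:512]
# wedge
m=(abs(u-167)<25)&(abs(v-182)<20)&(C.max(-1)<90)&(W[...,2]<40)
n,l,st,ce=cv2.connectedComponentsWithStats(m.astype(np.uint8)); k=1+np.argmax(st[1:,4]); m=l==k
P=W[m]; print("wedge n",m.sum())
rr=cv2.minAreaRect(P[:,:2].astype(np.float32)); print(rr,cv2.boxPoints(rr).round(0).tolist())
c=P[:,:2].mean(0); ax=np.linalg.svd(P[:,:2]-c,full_matrices=False)[2][0]
s=(P[:,:2]-c)@ax; print("axis",ax,"c",c)
for a in range(-70,70,10):
    q=P[(s>=a)&(s<a+10)]
    if len(q): print(a,len(q),q.mean(0).round(1),np.ptp((q[:,:2]-c)@[-ax[1],ax[0]]).round(0))
print("table z",np.nanmedian(W[(abs(u-200)<8)&(abs(v-215)<8)][:,2]))
# cabinet roof
m=(abs(W[...,2]-150)<6)&(abs(W[...,0]-654)<150)&(abs(W[...,1]+49)<190)
n,l,st,ce=cv2.connectedComponentsWithStats(m.astype(np.uint8)); k=1+np.argmax(st[1:,4]); P=W[l==k]
rr=cv2.minAreaRect(P[:,:2].astype(np.float32)); print("roof",len(P),rr,cv2.boxPoints(rr).round(0).tolist(),np.median(P[:,2]))
img=np.zeros((384,512,3),np.uint8); z=np.nan_to_num(W[...,2]); img[...]=np.clip(z,0,250)[...,None]; img[l==k,0]=255
both=np.hstack([C[110:270,190:350,::-1].astype(np.uint8),img[110:270,190:350]])
cv2.imwrite("pics/crop1.png",cv2.resize(both,None,fx=2.5,fy=2.5,interpolation=cv2.INTER_CUBIC))
# wall profile: door top z 146
m=(W[...,2]>125)&(W[...,2]<152)&(W[...,0]<600)&(W[...,0]>400)&(W[...,1]>-220)&(W[...,1]<150)
P=W[m]; print(len(P)); print(P[::max(1,len(P)//25)].round(0).tolist())
E
```

```text
wedge n 249
((546.08642578125, 310.7093505859375), (32.96543884277344, 123.08673858642578), 68.25941467285156) [[483.0, 318.0], [597.0, 273.0], [609.0, 303.0], [495.0, 349.0]]
axis [-0.94449047  0.3285388 ] c [538.33682372 312.58451189]
-70 12 [599.8 292.4   5. ] 28.0
-60 16 [590.7 294.    6.2] 23.0
-50 17 [580.5 297.8   7.7] 23.0
-40 15 [571.5 302.1  10.3] 26.0
-30 20 [561.  303.7  12.1] 30.0
-20 19 [552.1 308.5  12.2] 24.0
-10 20 [541.7 311.   14.7] 31.0
0 19 [533.3 315.   15.9] 28.0
10 22 [523.3 315.5  19. ] 24.0
20 26 [514.5 320.5  18.9] 28.0
30 26 [504.9 324.6  20.8] 27.0
40 22 [496.3 328.6  20.4] 30.0
50 15 [489.6 329.7  18.9] 21.0
table z -0.40866919107602195
roof 1683 ((668.3424072265625, -34.12518310546875), (175.4384307861328, 241.02642822265625), 5.0798187255859375) [[570.0, 78.0], [592.0, -162.0], [766.0, -146.0], [745.0, 94.0]] 149.50760570802632
418
[[597.0, 76.0, 147.0], [593.0, 50.0, 150.0], [595.0, 58.0, 135.0], [590.0, 36.0, 144.0], [590.0, 22.0, 144.0], [581.0, 32.0, 140.0], [577.0, 11.0, 147.0], [581.0, 26.0, 127.0], [569.0, 1.0, 145.0], [569.0, -19.0, 148.0], [569.0, -6.0, 133.0], [562.0, -28.0, 145.0], [560.0, -46.0, 148.0], [555.0, -37.0, 141.0], [552.0, -55.0, 146.0], [554.0, -41.0, 128.0], [545.0, -64.0, 143.0], [547.0, -83.0, 144.0], [539.0, -72.0, 138.0], [536.0, -92.0, 144.0], [536.0, -112.0, 148.0], [530.0, -101.0, 140.0], [528.0, -118.0, 144.0], [528.0, -134.0, 146.0], [524.0, -119.0, 135.0], [523.0, -142.0, 140.0], [516.0, -138.0, 133.0]]
```

View pics/crop1.png

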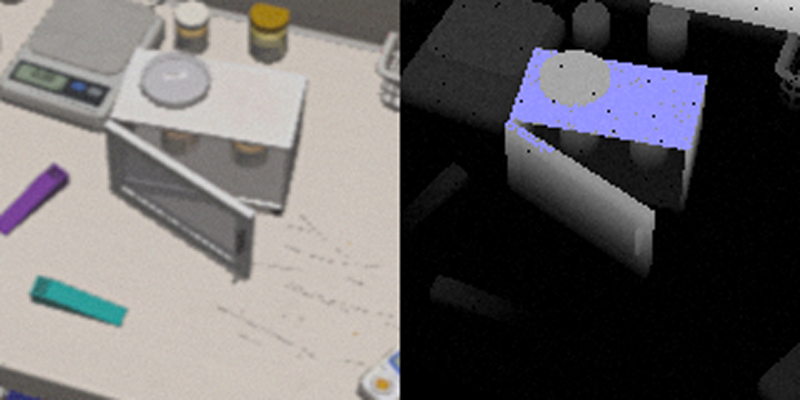

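```bash
cat > fit.py <<'E'
from h import *
from scipy.optimize import minimize
S=8
def proj(p,X):
    R,t,f=cam(p); c=X@R.T+t; return c[:,:2]/c[:,2:]*f+[p["cx"],p["cy"]]
def T(q,X):
    c,s=np.cos(q[2]),np.sin(q[2]); X=np.asarray(X,float)
    return np.c_[q[0]+c*X[:,0]-s*X[:,1],q[1]+s*X[:,0]+c*X[:,1],X[:,2]]
def sil(p,q,X,box):
    u0,v0,u1,v1=box; h=cv2.convexHull(((proj(p,T(q,X))-[u0,v0]+.5)*S).astype(np.float32))
    m=np.zeros(((v1-v0)*S,(u1-u0)*S),np.uint8); cv2.fillConvexPoly(m,(h*16).round().astype(int),255,shift=4)
    return cv2.resize(m,(u1-u0,v1-v0),interpolation=cv2.INTER_AREA)/255.
def fit(p,soft,X,box,q0,w=1):
    u0,v0,u1,v1=box; g=soft[v0:v1,u0:u1]; w=np.ones_like(g)*w if np.isscalar(w) else w[v0:v1,u0:u1]
    f=lambda d: (w*(sil(p,q0+d*[1,1,.01],X,box)-g)**2).sum()
    r=minimize(f,np.zeros(3),method="Nelder-Mead",options=dict(initial_simplex=np.array([[0,0,0],[8,0,0],[0,8,0],[0,0,8]])*1.,xatol=.02,fatol=1e-4))
    return q0+r.x*[1,1,.01],r.fun,w.sum()
WX=[[x,y,z] for y in(-15,15) for x,z in((-62.5,0),(-62.5,24),(-37.5,24),(62.5,3),(62.5,0))]
RX=[[x,y,150] for x in(-65,65) for y in(-120,120)]
def wedge_soft(p):
    g=p["color"].astype(float).max(-1); return np.clip((170-g)/(170-65),0,1)
E
python3 - <<'E'
from fit import *
p=read_camera("top"); W=cloud(p); v,u=np.mgrid[:384,:512]
print("gray wedge",p["color"][178:188:3,158:178:4].max(-1))
q,e,n=fit(p,wedge_soft(p),WX,(140,160,195,205),np.array([546,311,-.36])); print("wedge",q,e)
print("tip",T(q,[[62.5,0,0]]),"heel grip",T(q,[[-50,0,0]]))
z=np.nan_to_num(cv2.medianBlur(W[...,2].astype(np.float32),3)); s=(z>144).astype(float)
a,b=np.array([234,160]),np.array([292,198])
# ignore pixels near/below the door's top line
side=((u-234)*38-(v-160)*58)/np.hypot(38,58)
w=1-((abs(side)<6)).astype(float)
w[z<1]=w[z<1]
q,e,n=fit(p,s,RX,(225,120,325,185),np.array([655,-40,.09]),w); print("cab",q,e,n)
print("spot",T(q,[[-77,-60,0]]),"hinge",T(q,[[-65,120,0]]))
# door: fit yaw of panel top by points z>100 in front of roof
h=T(q,[[-65,120,0]])[0,:2]
P=W[(z>60)&(z<152)].reshape(-1,3); c,sn=np.cos(q[2]),np.sin(q[2])
L=np.c_[(P[:,0]-h[0])*c+(P[:,1]-h[1])*sn,-(P[:,0]-h[0])*sn+(P[:,1]-h[1])*c]
k=(L[:,1]<-40)&(L[:,1]>-230)&(L[:,0]<-.25*-L[:,1]*1)&(L[:,0]>-230)&(P[:,2]<138)
l=L[k]; f=np.polyfit(l[:,1],l[:,0],1); print("face fit",f,np.arctan(f[0]),k.sum())
E
```

```text
gray wedge [[203 162  60  58  56]
 [145  55  52  58 147]
 [ 53  62  55 114 205]
 [ 63  60  98 205 203]]
wedge [ 5.50599605e+02  3.13199244e+02 -3.67091808e-01] 22.41081436496167
tip [[608.93554597 290.76783636   0.        ]] heel grip [[503.93085299 331.14436979   0.        ]]
cab [ 6.87218297e+02 -3.28444776e+01  8.18865517e-02] 58.739469434832756 5826.0
spot [[615.38401463 -98.94164805   0.        ]] hinge [[612.6206923   81.43674326   0.        ]]
face fit [ 0.50707808 -6.46431038] 0.46929402550765403 654
```

```bash
python3 - <<'E'
from fit import *
p=read_camera("top"); k=5
def ov(box,items):
    u0,v0,u1,v1=box; im=cv2.resize(p["color"][v0:v1,u0:u1,::-1],None,fx=k,fy=k,interpolation=cv2.INTER_CUBIC)
    for q,X,col in items:
        h=cv2.convexHull(((proj(p,T(q,X))-[u0,v0]+.5)*k).astype(np.float32)); cv2.polylines(im,[h.astype(int)],True,col,1)
    return im
q=np.array([687.2,-32.8,.0819])
a=ov((225,110,325,225),[(q,RX,(0,0,255)),(q,[[x,y,16] for x in(-65,65) for y in(-120,120)],(0,255,0))])
b=ov((140,160,195,205),[(np.array([550.6,313.2,-.367]),WX,(0,0,255))])
c=np.zeros((a.shape[0],a.shape[1]+b.shape[1],3),np.uint8); c[:,:a.shape[1]]=a; c[:b.shape[0],a.shape[1]:]=b
cv2.imwrite("pics/ov.png",c); print(c.shape)
E
```

```text
(575, 775, 3)
```

View pics/ov.png

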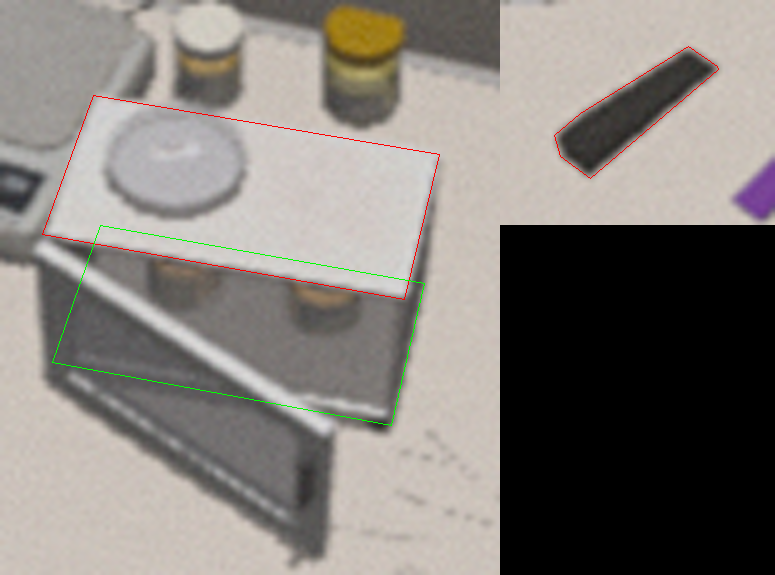

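Both overlays fit well: the roof at pixels (45–440, 95–300) and the wedge at (555–718, 47–178) of the crop sit right under their outlines. Now I close the fingers and move in front of the door.

```bash
cat > d.py <<'E'
# usage: d.py x y z yaw(of tool -x, rad): tool-frame shift and turn from present
import sys; from h import *
from scipy.spatial.transform import Rotation as Ro
s=ctrl.read_state(); R=Ro.from_quat(s["tool_rot"]); a=list(map(float,sys.argv[1:]))
G=Ro.from_matrix(np.array([[-np.cos(a[3]),-np.sin(a[3]),0],[-np.sin(a[3]),np.cos(a[3]),0],[0,0,-1]]).T.T) if 0 else None
X=np.array([-np.cos(a[3]),-np.sin(a[3]),0]);Z=np.array([0,0,-1.]);Y=np.cross(Z,X)
G=Ro.from_matrix(np.c_[X,Y,Z])
print("shift",R.inv().apply(np.array(a[:3])-s["position"]).round(1),"turn",(R.inv()*G).as_rotvec(degrees=True).round(2),"pos",s["position"].round(1),"t",s["t"])
E
python3 d.py 501 -67 205 -0.309
python3 -m inch '[[[-498,-487,0],[0,0,0],0],[[-498,-487,0],[0,0,0],0],[[-498,-487,0],[0,0,0],0],[[-498,-487,0],[0,0,0],0],[[-498,-487,0],[0,0,0],0],[[-498,-487,0],[0,0,0],0],[[-498,-487,0],[0,0,0],0],[[-498,-487,0],[0,0,0],0]]' 40
python3 d.py 501 -67 205 -0.387
```

```text
shift [-4.977e+02 -4.866e+02  4.000e-01] turn [ 0.01 -0.    0.01] pos [174.8 547.8 205.5] t 0.7
t: 1.5
position: [362.8, 192.7, 205.8]
tool_rot: [0.154, 0.988, 0.0, 0.001]
wrist_force: [0.9, 0.7, 1.3]
finger_gap: -0.0
finger_force: 0.0
shift [-210.5 -205.5    0.8] turn [0.06 0.05 4.51] pos [362.8 192.7 205.8] t 1.5
```

```bash
python3 -m inch '[[[-210,-206,0],[0,0,4],0],[[-210,-206,0],[0,0,4],0],[[-210,-206,0],[0,0,4],0],[[-210,-206,0],[0,0,4],0],[[-210,-206,0],[0,0,4],0],[[-210,-206,0],[0,0,4],0],[[-210,-206,0],[0,0,4],0],[[-210,-206,50],[0,0,4],0]]'
python3 -m inch '[[[0,0,60],[0,0,0],0],[[0,0,60],[0,0,0],0],[[0,0,60],[0,0,0],0]]'
for a in "533.6 -80.6 95 -.387" "615 -99 95 .082"; do python3 d.py $a; done
```

```text
t: 2.3
position: [505.3, -67.4, 160.2]
tool_rot: [0.19, 0.982, 0.0, 0.008]
wrist_force: [1.2, 0.3, -0.8]
finger_gap: 0.2
finger_force: 0.0
t: 2.6
position: [498.6, -65.0, 94.5]
tool_rot: [0.188, 0.982, 0.0, -0.002]
wrist_force: [-0.3, 0.1, 1.6]
finger_gap: -0.2
finger_force: 0.0
shift [-38.3  -1.6  -0.6] turn [-0.04 -0.2   0.51] pos [498.6 -65.   94.5] t 2.6
shift [-120.7   11.3   -0.9] turn [ 1.000e-02 -2.100e-01 -2.636e+01] pos [498.6 -65.   94.5] t 2.6
```

```bash
python3 -m inch '[[[-15,0,0],[0,0,0],0],[[-28,0,0],[0,0,0],0],[[-38,0,0],[0,0,-3],0],[[-48,1,0],[0,0,-6],0],[[-58,2,0],[0,0,-10],0],[[-68,3,0],[0,0,-13],0],[[-78,5,0],[0,0,-17],0],[[-88,7,0],[0,0,-20],0]]'
python3 d.py 604 -100 95 .082
```

```text
t: 3.4
position: [586.0, -91.9, 97.8]
tool_rot: [0.013, 1.0, -0.0, 0.002]
wrist_force: [-0.3, -0.1, -0.8]
finger_gap: -0.2
finger_force: 0.2
shift [-18.2  -7.6   2.8] turn [-0.04  0.21 -6.24] pos [586.  -91.9  97.8] t 3.4
```

```bash
python3 -m inch '[[[-4,-2,0],[0,0,-2],0],[[-8,-4,0],[0,0,-4],0],[[-11,-5,0],[0,0,-6],0],[[-14,-6,0],[0,0,-6],0],[[-16,-7,0],[0,0,-6],0],[[-17,-7,0],[0,0,-6],0],[[-18,-7,0],[0,0,-6],0],[[-18,-7,0],[0,0,-6],0]]'
python3 - <<'E'
from fit import *
p=read_camera("top"); W=cloud(p); q=np.array([687.2,-32.8,.0819])
c,s=np.cos(q[2]),np.sin(q[2]); D=W[...,:2]-q[:2]; lx=D[...,0]*c+D[...,1]*s; ly=-D[...,0]*s+D[...,1]*c
for y0 in range(-120,120,30):
    m=(ly>y0)&(ly<y0+30)&(W[...,2]>40)&(W[...,2]<130)&(lx>-120)&(lx<-50); print(y0,m.sum(),np.median(lx[m]).round(1))
cv2.imwrite("pics/d1.png",cv2.resize(p["color"][100:250,190:350,::-1],None,fx=4,fy=4))
E
```

```text
t: 4.2
position: [602.0, -99.1, 95.6]
tool_rot: [-0.038, 0.999, 0.0, 0.0]
wrist_force: [0.4, -0.3, -0.7]
finger_gap: 0.1
finger_force: 0.0
-120 155 -78.5
-90 134 -74.6
-60 115 -74.9
-30 139 -73.4
0 135 -73.4
30 141 -73.4
60 134 -73.0
90 151 -74.9
```

View pics/d1.png

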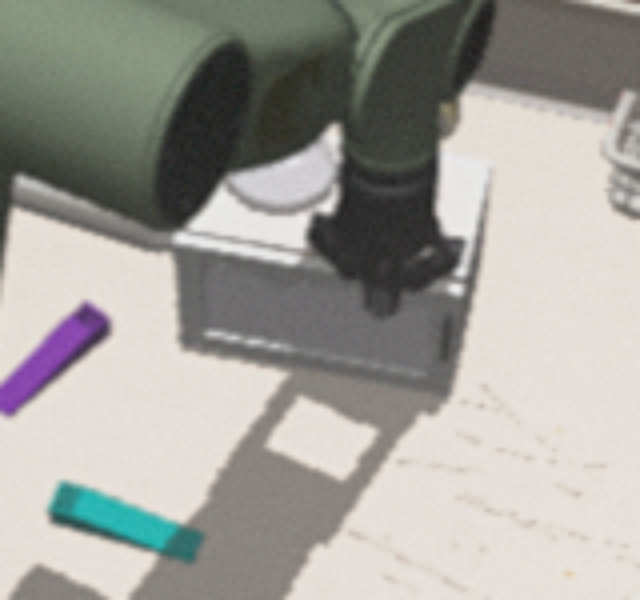

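The door (fingers at (380,295) in the crop) looks almost shut; I push on in small steps until the stop is felt.

```bash
python3 -m inch '[[[-1.5,0,0],[0,0,0],0],[[-3,0,0],[0,0,0],0]]'; python3 -m inch '[[[-1.5,0,0],[0,0,0],0],[[-3,0,0],[0,0,0],0]]'; python3 -m inch '[[[-1.5,0,0],[0,0,0],0],[[-1.5,0,0],[0,0,0],0]]'
```

```text
t: 4.45
position: [604.8, -98.9, 95.4]
tool_rot: [-0.038, 0.999, 0.0, -0.0]
wrist_force: [0.2, 0.1, -0.8]
finger_gap: 0.1
finger_force: 0.2
t: 4.65
position: [606.3, -99.0, 95.2]
tool_rot: [-0.038, 0.999, -0.0, -0.002]
wrist_force: [-6.3, -2.3, 2.4]
finger_gap: -0.2
finger_force: 3.2
t: 4.85
position: [606.4, -99.0, 95.1]
tool_rot: [-0.038, 0.999, -0.0, -0.003]
wrist_force: [-7.0, -2.4, 4.1]
finger_gap: -0.2
finger_force: 3.9
```

```bash
python3 -m inch '[[[-3,0,0],[0,0,0],0],[[-3,0,0],[0,0,0],0],[[-3,0,0],[0,0,0],0]]'; python3 -m inch '[[[10,0,0],[0,0,0],0],[[50,0,0],[0,0,0],0],[[70,0,-60],[0,0,0],0],[[70,0,-80],[0,0,0],0],[[70,0,-80],[0,0,0],0]]'
python3 d.py 504 331 175 -.367
```

```text
t: 5.15
position: [607.2, -99.1, 94.9]
tool_rot: [-0.038, 0.999, -0.0, -0.006]
wrist_force: [-12.1, -3.7, 6.7]
finger_gap: -0.1
finger_force: 6.5
t: 5.65
position: [545.3, -104.2, 180.7]
tool_rot: [-0.037, 0.999, -0.001, 0.006]
wrist_force: [0.2, 0.3, 1.3]
finger_gap: -0.3
finger_force: 0.0
shift [  8.8 437.1   4.4] turn [-1.000e-02  6.900e-01  2.531e+01] pos [ 545.3 -104.2  180.7] t 5.65
```

```bash
python3 -m inch '[[[9,437,0],[0,0,8],60],[[9,437,0],[0,0,16],60],[[9,437,0],[0,0,25],60],[[9,437,0],[0,0,25],60],[[9,437,0],[0,0,25],60],[[9,437,0],[0,0,25],60],[[9,437,0],[0,0,25],60],[[9,437,0],[0,0,25],60]]'
python3 -m inch '[[[0,0,0],[0,0,0],60]]'
python3 d.py 504 331 175 -.367
```

```text
t: 6.45
position: [505.0, 287.0, 174.9]
tool_rot: [0.179, 0.984, 0.0, 0.0]
wrist_force: [1.2, 0.3, -0.6]
finger_gap: 60.0
finger_force: 0.0
t: 6.55
position: [504.7, 290.7, 174.6]
tool_rot: [0.177, 0.984, 0.002, -0.0]
wrist_force: [0.3, -0.8, 0.2]
finger_gap: 59.9
finger_force: 0.0
shift [14.7 37.6 -0.3] turn [ 0.2  -0.04  0.68] pos [504.7 290.7 174.6] t 6.55
```

```bash
python3 -m inch '[[[14.5,37.5,0],[0,0,0.5],60],[[14.5,37.5,40],[0,0,0.5],60],[[14.5,37.5,80],[0,0,0.5],60],[[14.5,37.5,125],[0,0,0.5],60],[[14.5,37.5,125],[0,0,0.5],60],[[14.5,37.5,125],[0,0,0.5],60]]'
python3 d.py 504 331 3 -.367
python3 - <<'E'
from fit import *
p=read_camera("top"); W=cloud(p); q=np.array([687.2,-32.8,.0819])
c,s=np.cos(q[2]),np.sin(q[2]); D=W[...,:2]-q[:2]; lx=D[...,0]*c+D[...,1]*s; ly=-D[...,0]*s+D[...,1]*c
for y0 in range(-120,120,30):
    m=(ly>y0)&(ly<y0+30)&(W[...,2]>40)&(W[...,2]<130)&(lx>-120)&(lx<-50); print(y0,m.sum(),np.median(lx[m]).round(1))
cv2.imwrite("pics/d2.png",cv2.resize(p["color"][100:240,130:340,::-1],None,fx=3.5,fy=3.5))
E
```

```text
t: 7.15
position: [505.3, 324.4, 50.4]
tool_rot: [0.184, 0.983, -0.0, -0.0]
wrist_force: [0.6, -0.0, 0.2]
finger_gap: 60.1
finger_force: 0.0
shift [ 3.6  5.7 47.4] turn [-0.03 -0.03 -0.19] pos [505.3 324.4  50.4] t 7.15
-120 151 -75.0
-90 145 -71.8
-60 139 -71.4
-30 133 -72.0
0 144 -71.5
30 141 -72.5
60 137 -72.1
90 147 -74.6
```

View pics/d2.png

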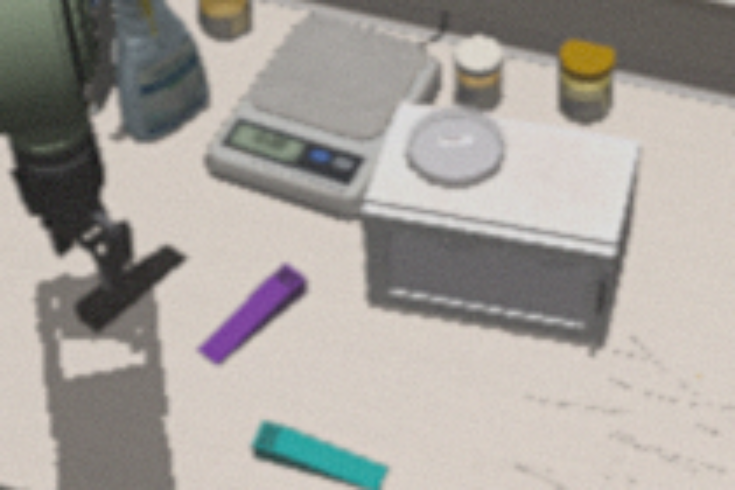

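Door flush with the front ((365–610, 205–340) in the crop); gripper above the heel at (105,265). Descend and grip.

```bash
python3 -m inch '[[[3.5,5.5,30],[0,0,0],60],[[3.5,5.5,44],[0,0,0],60],[[3.5,5.5,47],[0,0,0],60],[[3.5,5.5,47],[0,0,0],60],[[3.5,5.5,47],[0,0,0],26],[[3.5,5.5,47],[0,0,0],26],[[3.5,5.5,47],[0,0,0],26],[[3.5,5.5,47],[0,0,0],26]]' 50
python3 -m inch '[[[0,0,0],[0,0,0],26],[[0,0,0],[0,0,0],26],[[0,0,0],[0,0,0],26]]'
python3 d.py 504 331 3 -.367
```

```text
t: 8.0
position: [503.9, 331.2, 3.9]
tool_rot: [0.184, 0.983, 0.0, 0.0]
wrist_force: [-0.0, 0.8, 0.0]
finger_gap: 25.9
finger_force: 0.0
t: 8.3
position: [503.7, 331.1, 3.4]
tool_rot: [0.184, 0.983, 0.0, -0.0]
wrist_force: [-0.7, 0.1, -0.1]
finger_gap: 26.0
finger_force: 0.0
shift [-0.4  0.   0.4] turn [ 0.   -0.   -0.16] pos [503.7 331.1   3.4] t 8.3
```

```bash
python3 - <<'E'
from fit import *
p=read_camera("top")
cv2.imwrite("pics/g1.png",cv2.resize(p["color"][145:215,125:205,::-1],None,fx=7,fy=7,interpolation=cv2.INTER_CUBIC))
print(proj(p,np.array([[503.7,331.1,3.4],[503.7,331.1,24],[504,331,0]])))
E
```

```text
[[157.02988819 190.21182005]
 [155.96202107 186.58045023]
 [157.26800092 190.74622944]]
```

View pics/g1.png

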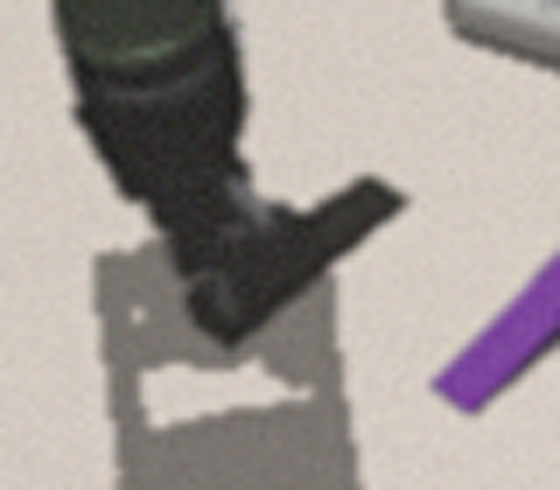

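```bash
python3 -m inch '[[[0,0,0],[0,0,0],10],[[0,0,0],[0,0,0],10],[[0,0,0],[0,0,0],10],[[0,0,0],[0,0,0],10]]' 50
```

```text
t: 8.75
position: [503.7, 331.1, 3.4]
tool_rot: [0.184, 0.983, 0.0, 0.0]
wrist_force: [-0.2, -0.2, 0.3]
finger_gap: 10.2
finger_force: 0.0
```

```bash
python3 - <<'E'
from fit import *
p=read_camera("top"); W=cloud(p)
cv2.imwrite("pics/g2.png",cv2.resize(p["color"][160:210,135:195,::-1],None,fx=10,fy=10,interpolation=cv2.INTER_CUBIC))
print(W[180:198:2,148:172:3,2].round(0)); print(W[180:198:2,148:172:3,0].round(0))
s=ctrl.read_state(); print(s["joints"],s["finger_gap"])
E
```

```text
[[  1.  58.  83. 100. 121.  16.  24.  13.]
 [ -2.  56.  72.  91.  94.  27.  21.  21.]
 [ -4.  37.  55.  76.  41.  20.  12.   2.]
 [  4.   5.  49.  49.  24.  15.   4.  -0.]
 [  5.  18.  22.  21.  21.  10.   0.  -3.]
 [  3.   5.  20.  21.  14.   2.  -3.  -3.]
 [ -1.  -2.   1.  17.   5.  -2.  -2.  -4.]
 [ -2.  -1.  -0.   5.  -2.   0.  -1.  -2.]
 [  2.  -3.  -2.  -2.   5.   5.   2.   4.]]
[[536. 502. 488. 480. 469. 543. 541. 551.]
 [530. 496. 488. 478. 479. 527. 535. 538.]
 [524. 500. 491. 481. 507. 524. 532. 542.]
 [510. 513. 488. 491. 510. 519. 530. 536.]
 [502. 496. 497. 501. 504. 515. 524. 529.]
 [495. 497. 491. 494. 501. 512. 519. 522.]
 [490. 494. 495. 488. 499. 507. 510. 514.]
 [483. 485. 488. 488. 496. 497. 501. 505.]
 [472. 478. 481. 484. 483. 486. 491. 493.]]
[ 5.62421133e-01  5.49658492e-01  1.75267803e+00  6.56615211e-05
  8.39223856e-01 -6.38530018e-01] 10.169807935232928
```

View pics/g2.png

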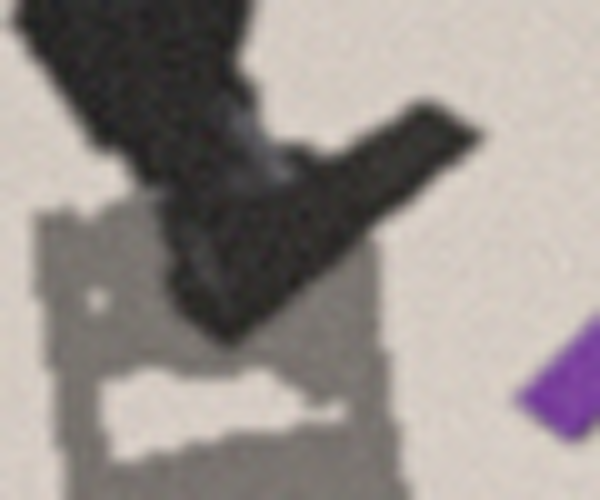

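```bash
python3 - <<'E'
from fit import *
p=read_camera("top"); W=cloud(p)
print(proj(p,np.array([[602,-99,95.6],[505.3,324.4,50.4],[505.3,324.4,63]])), "seen 285,178 ; 164.3,178.6")
# all points above 26 near gripper: lowest ones
m=(W[...,2]>27)&(W[...,2]<75)&(abs(W[...,0]-504)<40)&(abs(W[...,1]-331)<40)
v,u=np.nonzero(m)
for a,b,c in zip(u,v,W[m].round(0)): print(a,b,c,end=' ')
print()
soft=wedge_soft(p)
q,e,n=fit(p,soft,WX,(165,160,195,200),np.array([550.6,313.2,-.367])); print(q,e)
E
```

```text
[[284.54081074 182.51416843]
 [156.55624061 181.94493782]
 [155.88764573 179.63057366]] seen 285,178 ; 164.3,178.6
147 176 [504. 355.  73.] 147 177 [500. 353.  72.] 148 178 [498. 348.  72.] 149 178 [497. 343.  75.] 157 178 [506. 318.  74.] 149 179 [500. 348.  63.] 150 179 [498. 342.  69.] 151 179 [499. 339.  68.] 150 180 [495. 341.  67.] 151 180 [498. 339.  64.] 150 181 [497. 343.  58.] 151 181 [500. 342.  55.] 152 181 [500. 338.  56.] 155 181 [491. 319.  74.] 150 182 [494. 342.  56.] 151 182 [500. 343.  50.] 152 182 [498. 337.  53.] 153 182 [488. 325.  71.] 151 183 [497. 342.  48.] 152 183 [499. 339.  47.] 153 183 [493. 330.  57.] 154 183 [491. 325.  62.] 155 183 [495. 324.  57.] 151 184 [497. 343.  41.] 152 184 [499. 341.  40.] 153 184 [491. 330.  54.] 154 184 [489. 324.  59.] 155 184 [494. 324.  52.] 156 184 [491. 318.  58.] 159 184 [496. 310.  56.] 160 184 [504. 312.  45.] 163 184 [518. 311.  28.] 151 185 [499. 346.  33.] 152 185 [499. 341.  35.] 153 185 [499. 338.  36.] 154 185 [492. 328.  49.] 155 185 [494. 325.  47.] 156 185 [492. 320.  51.] 157 185 [491. 315.  55.] 158 185 [496. 315.  49.] 159 185 [500. 314.  44.] 160 185 [506. 315.  36.] 154 186 [488. 326.  49.] 155 186 [491. 324.  46.] 156 186 [496. 324.  39.] 157 186 [496. 320.  42.] 158 186 [498. 317.  40.] 159 186 [496. 312.  44.] 154 187 [492. 330.  36.] 155 187 [488. 323.  43.] 156 187 [496. 325.  33.] 157 187 [492. 318.  42.] 158 187 [491. 313.  44.] 152 188 [492. 340.  27.] 153 188 [493. 336.  27.] 154 188 [494. 333.  27.] 155 188 [490. 326.  36.] 156 188 [495. 326.  29.] 153 189 [489. 334.  27.] 155 189 [491. 328.  27.] 
[ 5.47661570e+02  3.14336573e+02 -3.40087639e-01] 29.889314157035365
```

The fingers closed on nothing. In the depth image they seem to end about 20 mm above the reported TCP, that is, just above the heel. I open and go down slowly, watching the force.

```bash
python3 -m inch '[[[0,0,0],[0,0,0],60],[[0,0,0],[0,0,0],60],[[0,0,0],[0,0,0],60],[[0,0,0],[0,0,0],60],[[0,0,3],[0,0,0],60],[[0,0,6],[0,0,0],60],[[0,0,6],[0,0,0],60]]'
python3 - <<'E'
from fit import *
p=read_camera("top"); W=cloud(p)
cv2.imwrite("pics/g3.png",cv2.resize(p["color"][155:205,135:195,::-1],None,fx=10,fy=10,interpolation=cv2.INTER_CUBIC))
E
```

```text
t: 9.55
position: [503.3, 330.8, -3.2]
tool_rot: [0.184, 0.983, -0.0, -0.0]
wrist_force: [-0.4, -0.2, -0.1]
finger_gap: 59.9
finger_force: 0.0
```

View pics/g3.png

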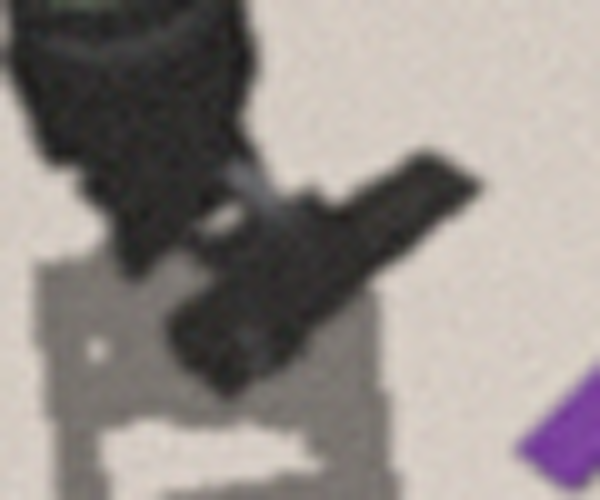

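Picture g3: left finger's tip at about (135,275) and the right finger over the wedge near (240,340), with the wedge unmoved. I continue down step by step.

```bash
python3 - <<'E'
from fit import *
p=read_camera("top")
for r in (30,37,44): print(r,proj(p,np.array([[503+.36*r,331+.93*r,z] for z in(0,10,20,30,40)])).round(1).tolist())
E
python3 -m inch '[[[0,0,2],[0,0,0],60],[[0,0,4],[0,0,0],60],[[0,0,4],[0,0,0],60]]' 
python3 -m inch '[[[0,0,2],[0,0,0],60],[[0,0,4],[0,0,0],60],[[0,0,4],[0,0,0],60]]'
```

```text
30 [[151.3, 186.7], [150.7, 184.9], [150.2, 183.2], [149.6, 181.4], [149.1, 179.6]]
37 [[149.9, 185.7], [149.4, 183.9], [148.8, 182.2], [148.3, 180.4], [147.7, 178.6]]
44 [[148.6, 184.7], [148.0, 182.9], [147.5, 181.2], [146.9, 179.4], [146.3, 177.6]]
t: 9.95
position: [503.5, 331.0, -6.9]
tool_rot: [0.184, 0.983, -0.0, -0.0]
wrist_force: [0.8, -0.0, -1.0]
finger_gap: 59.7
finger_force: 0.0
t: 10.25
position: [503.5, 331.0, -10.9]
tool_rot: [0.184, 0.983, -0.0, -0.0]
wrist_force: [0.6, 0.3, -0.5]
finger_gap: 60.1
finger_force: 0.0
```

```bash
python3 -m inch '[[[0,0,0],[0,0,0],24],[[0,0,0],[0,0,0],24],[[0,0,0],[0,0,0],24],[[0,0,0],[0,0,0],24],[[0,0,0],[0,0,0],24]]' 40
```

```text
t: 10.75
position: [503.9, 331.3, -10.3]
tool_rot: [0.184, 0.983, 0.0, 0.0]
wrist_force: [0.6, -0.5, 1.6]
finger_gap: 28.8
finger_force: 39.7
```

```bash
python3 -m inch '[[[0,0,0],[0,0,0],45],[[0,0,0],[0,0,0],45],[[0,0,3],[0,0,0],45],[[0,0,6],[0,0,0],45],[[0,0,6],[0,0,0],45]]'
python3 -m inch '[[[0,0,0],[0,0,0],24],[[0,0,0],[0,0,0],24],[[0,0,0],[0,0,0],24],[[0,0,0],[0,0,0],24]]' 40
```

```text
t: 11.25
position: [503.2, 330.8, -17.3]
tool_rot: [0.184, 0.983, -0.0, -0.001]
wrist_force: [-0.1, -0.6, 0.3]
finger_gap: 44.8
finger_force: 0.0
t: 11.65
position: [503.7, 331.1, -16.6]
tool_rot: [0.184, 0.983, 0.0, 0.0]
wrist_force: [-0.5, -0.4, -0.5]
finger_gap: 29.1
finger_force: 39.8
```

```bash
python3 -m inch '[[[0,0,-35],[0,0,0],24],[[0,0,-70],[0,0,0],24],[[40,0,-75],[0,0,0],24],[[40,0,-75],[0,0,0],24]]'
python3 d.py 435 -109 58 .082
```

```text
t: 12.05
position: [463.6, 346.5, 59.9]
tool_rot: [0.183, 0.983, 0.0, -0.0]
wrist_force: [-0.3, 0.2, -0.3]
finger_gap: 29.2
finger_force: 39.8
shift [-137.3 -435.2    1.4] turn [  0.05  -0.06 -25.79] pos [463.6 346.5  59.9] t 12.05
```

```bash
python3 -m inch '[[[-44,-140,0],[0,0,-8],24],[[-88,-280,0],[0,0,-16],24],[[-137,-435,0],[0,0,-26],24],[[-137,-435,0],[0,0,-26],24],[[-137,-435,0],[0,0,-26],24],[[-137,-435,0],[0,0,-26],24],[[-137,-435,0],[0,0,-26],24],[[-137,-435,0],[0,0,-26],24]]'
python3 -m inch '[[[0,0,0],[0,0,0],24]]'
python3 d.py 491 -109 -16 .082
```

```text
t: 12.85
position: [440.2, -52.2, 58.3]
tool_rot: [-0.042, 0.999, -0.0, -0.0]
wrist_force: [0.9, -0.3, -0.9]
finger_gap: 29.5
finger_force: 39.9
t: 12.95
position: [440.2, -55.3, 58.3]
tool_rot: [-0.038, 0.999, -0.001, -0.0]
wrist_force: [0.6, 1.2, -0.3]
finger_gap: 29.2
finger_force: 40.0
shift [-46.6 -57.4  74.3] turn [-0.08 -0.02 -0.32] pos [440.2 -55.3  58.3] t 12.95
```

```bash
python3 -m inch '[[[-10,-57,0],[0,0,0],24],[[-25,-57,0],[0,0,0],24],[[-25,-57,35],[0,0,0],24],[[-25,-57,66],[0,0,0],24],[[-25,-57,70],[0,0,0],24],[[-25,-57,72],[0,0,0],24],[[-25,-57,72],[0,0,0],24]]'
python3 d.py 491 -109 -16 .082
python3 - <<'E'
from fit import *
p=read_camera("top"); c=np.round(proj(p,np.array([[530,-107,10]]))).astype(int)[0]; print(c)
cv2.imwrite("pics/w1.png",cv2.resize(p["color"][c[1]-38:c[1]+38,c[0]-50:c[0]+50,::-1],None,fx=7,fy=7,interpolation=cv2.INTER_CUBIC))
m=wedge_soft(p)[c[1]-20:c[1]+20,c[0]-30:c[0]+30]; 
E
```

```text
t: 13.65
position: [471.3, -104.6, -12.8]
tool_rot: [-0.042, 0.999, -0.0, 0.001]
wrist_force: [-0.0, 0.1, 0.5]
finger_gap: 28.8
finger_force: 40.1
shift [-19.3  -6.1   3.2] turn [-0.02  0.08  0.15] pos [ 471.3 -104.6  -12.8] t 13.65
[280 215]
```

View pics/w1.png

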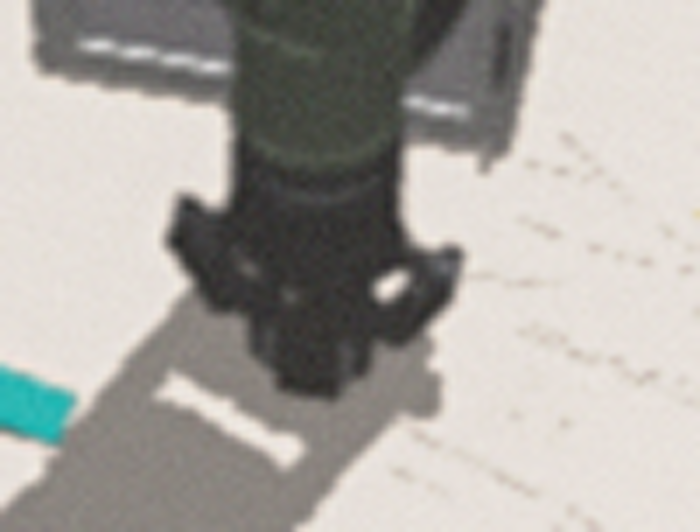

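The wedge heel shows between the fingers at (310,375) of the crop, the rest is hidden by the gripper. I set it down, let it settle, and regrip. After that I go by numbers only.

```bash
python3 -m inch '[[[-13,-6,0],[0,0,0],24],[[-13,-6,0],[0,0,0],24],[[-13,-6,3.5],[0,0,0],24],[[-13,-6,3.5],[0,0,0],24],[[-13,-6,3.5],[0,0,0],36],[[-13,-6,3.5],[0,0,0],36],[[-13,-6,3.5],[0,0,0],36]]'
python3 d.py 484.4 -109.6 -16 .082
python3 -m inch '[[[0,0,0],[0,0,0],24],[[0,0,0],[0,0,0],24],[[0,0,0],[0,0,0],24]]' 30
python3 d.py 520.2 -106.7 -16 .082
```

```text
t: 14.4
position: [483.4, -109.6, -17.2]
tool_rot: [-0.042, 0.999, 0.0, -0.0]
wrist_force: [0.7, -0.1, -0.3]
finger_gap: 35.7
finger_force: 0.0
shift [-1.  -0.1 -1.2] turn [ 0.02 -0.04  0.11] pos [ 483.4 -109.6  -17.2] t 14.4
t: 14.7
position: [483.7, -109.6, -17.1]
tool_rot: [-0.042, 0.999, 0.0, -0.0]
wrist_force: [0.3, 0.1, 3.1]
finger_gap: 29.2
finger_force: 30.5
shift [-36.6  -0.1  -1.1] turn [ 0.01 -0.02  0.11] pos [ 483.7 -109.6  -17.1] t 14.7
```

```bash
python3 -m inch '[[[-9,0,0],[0,0,0],24],[[-18,0,0],[0,0,0],24],[[-27,0,0],[0,0,0],24],[[-36,0,0],[0,0,0],24],[[-36,0,0],[0,0,0],24]]'
python3 -m inch '[[[-2,0,0],[0,0,0],24],[[-2,0,0],[0,0,0],24]]'
python3 -m inch '[[[-2,0,0],[0,0,0],24],[[-2,0,0],[0,0,0],24]]'
python3 -m inch '[[[-2,0,0],[0,0,0],24],[[-2,0,0],[0,0,0],24]]'
python3 -m inch '[[[-2,0,0],[0,0,0],24],[[-2,0,0],[0,0,0],24]]'
```

```text
t: 15.2
position: [522.1, -106.8, -17.0]
tool_rot: [-0.042, 0.999, -0.0, 0.002]
wrist_force: [1.7, 0.3, 3.0]
finger_gap: 29.5
finger_force: 30.5
t: 15.4
position: [522.1, -106.7, -17.1]
tool_rot: [-0.042, 0.999, -0.0, 0.0]
wrist_force: [-0.1, -0.2, 3.2]
finger_gap: 29.0
finger_force: 30.6
t: 15.6
position: [522.9, -106.3, -17.0]
tool_rot: [-0.042, 0.999, 0.0, -0.001]
wrist_force: [-2.3, -0.3, 5.3]
finger_gap: 29.7
finger_force: 30.8
t: 15.8
position: [524.5, -106.0, -17.1]
tool_rot: [-0.042, 0.999, 0.0, -0.001]
wrist_force: [-2.7, -0.6, 6.3]
finger_gap: 29.5
finger_force: 30.9
t: 16.0
position: [526.4, -105.8, -17.0]
tool_rot: [-0.042, 0.999, 0.0, -0.001]
wrist_force: [-3.2, -0.0, 5.6]
finger_gap: 28.9
finger_force: 30.9
```

```bash
cat > lift.py <<'E'
from fit import *
q=np.array([687.2,-32.8,.0819]); c,s=np.cos(q[2]),np.sin(q[2]); A=[]
for i in range(4):
    p=read_camera("top"); W=cloud(p); A.append(W)
W=np.nanmedian(A,0); D=W[...,:2]-q[:2]; lx=D[...,0]*c+D[...,1]*s; ly=-D[...,0]*s+D[...,1]*c; z=W[...,2]
# expected door-top strip pixels at shut pose
X=T(q,[[x,y,146] for x in(-73,-71,-69) for y in range(-112,113,2)]); P=np.round(proj(p,X)).astype(int)
zz=z[P[:,1],P[:,0]].reshape(3,-1); col=p["color"][P[:,1],P[:,0]].max(-1).reshape(3,-1)
for r in zz: print([np.median(r[i:i+14]).round(1) for i in range(0,112,14)])
X=T(q,[[x,y,150] for x in(-45,-20,10) for y in range(-112,113,2)]); P=np.round(proj(p,X)).astype(int)
r=z[P[:,1],P[:,0]].reshape(3,-1)
for k in r: print("roof",[np.median(k[i:i+14]).round(1) for i in range(0,112,14)])
E
python3 lift.py
```

```text
[np.float64(145.8), np.float64(344.6), np.float64(397.3), np.float64(426.4), np.float64(147.3), np.float64(433.2), np.float64(145.9), np.float64(145.7)]
[np.float64(147.0), np.float64(342.5), np.float64(402.0), np.float64(430.5), np.float64(147.3), np.float64(435.6), np.float64(146.3), np.float64(145.8)]
[np.float64(147.0), np.float64(345.7), np.float64(402.0), np.float64(433.4), np.float64(416.8), np.float64(470.0), np.float64(146.1), np.float64(146.3)]
roof [np.float64(309.7), np.float64(364.1), np.float64(419.5), np.float64(454.5), np.float64(499.1), np.float64(542.6), np.float64(567.0), np.float64(635.7)]
roof [np.float64(326.6), np.float64(382.4), np.float64(433.2), np.float64(467.2), np.float64(517.5), np.float64(556.7), np.float64(601.7), np.float64(642.1)]
roof [np.float64(345.1), np.float64(397.7), np.float64(451.5), np.float64(476.9), np.float64(530.1), np.float64(566.4), np.float64(623.0), np.float64(654.2)]
```

```bash
sed -i '/^for r in zz/,$d' lift.py; cat >> lift.py <<'E'
g=zz[(zz>138)&(zz<158)]; print("door top",np.median(g).round(2),g.mean().round(2),len(g), "cam t",ctrl.read_state()["t"])
E
python3 lift.py
for i in 1; do python3 -m inch '[[[-2,0,0],[0,0,0],24],[[-2,0,0],[0,0,0],24]]'; python3 -m inch '[[[-2,0,0],[0,0,0],24],[[-2,0,0],[0,0,0],24]]'; python3 -m inch '[[[-2,0,0],[0,0,0],24],[[-2,0,0],[0,0,0],24]]'; done; python3 lift.py
```

```text
door top 145.35 145.3 139 cam t 16.4
t: 16.6
position: [528.4, -105.6, -17.1]
tool_rot: [-0.042, 0.999, 0.0, -0.001]
wrist_force: [-3.3, -0.3, 5.5]
finger_gap: 29.3
finger_force: 30.9
t: 16.8
position: [530.4, -105.5, -17.0]
tool_rot: [-0.042, 0.999, 0.0, -0.001]
wrist_force: [-3.6, -0.1, 5.6]
finger_gap: 29.2
finger_force: 30.9
t: 17.0
position: [531.9, -105.3, -17.1]
tool_rot: [-0.042, 0.999, 0.0, -0.002]
wrist_force: [-4.8, -0.7, 7.1]
finger_gap: 29.2
finger_force: 31.1
door top 145.06 145.29 194 cam t 17.2
```

```bash
python3 -m inch '[[[-2,0,0],[0,0,0],24],[[-2,0,0],[0,0,0],24]]'; python3 -m inch '[[[-2,0,0],[0,0,0],24],[[-2,0,0],[0,0,0],24]]';python3 -m inch '[[[-2,0,0],[0,0,0],24],[[-2,0,0],[0,0,0],24]]'; python3 lift.py
```

```text
t: 17.4
position: [532.7, -105.1, -17.1]
tool_rot: [-0.042, 0.999, 0.001, -0.003]
wrist_force: [-7.4, -1.1, 8.4]
finger_gap: 29.2
finger_force: 31.3
t: 17.6
position: [533.3, -104.9, -17.1]
tool_rot: [-0.042, 0.999, 0.001, -0.004]
wrist_force: [-10.1, -1.2, 12.2]
finger_gap: 28.9
finger_force: 31.7
t: 17.8
position: [534.0, -104.7, -17.1]
tool_rot: [-0.042, 0.999, 0.001, -0.006]
wrist_force: [-12.6, -2.4, 13.5]
finger_gap: 29.3
finger_force: 32.0
door top 145.37 145.36 210 cam t 18.0
```

```bash
python3 -m inch '[[[4,0,0],[0,0,0],36],[[4,0,-3],[0,0,0],36],[[4,0,-3],[0,0,0],36],[[4,0,-3],[0,0,0],24],[[4,0,-3],[0,0,0],24],[[4,0,-3],[0,0,0],24]]' 40; python3 -m inch '[[[-2,0,0],[0,0,0],24],[[-2,0,0],[0,0,0],24]]';python3 -m inch '[[[-2,0,0],[0,0,0],24],[[-2,0,0],[0,0,0],24]]';python3 lift.py
```

```text
t: 18.6
position: [536.4, -105.2, -13.7]
tool_rot: [-0.042, 0.999, -0.0, 0.001]
wrist_force: [0.6, 1.6, 4.3]
finger_gap: 29.1
finger_force: 40.4
t: 18.8
position: [536.2, -105.3, -13.8]
tool_rot: [-0.042, 0.999, 0.0, -0.002]
wrist_force: [-4.3, -0.5, 8.7]
finger_gap: 29.0
finger_force: 40.9
t: 19.0
position: [536.1, -105.2, -13.8]
tool_rot: [-0.042, 0.999, 0.0, -0.004]
wrist_force: [-9.8, -2.1, 13.6]
finger_gap: 28.9
finger_force: 41.4
door top 145.43 145.31 222 cam t 19.2
```

```bash
python3 -m inch '[[[0,0,-1.5],[0,0,0],24],[[0,0,-3],[0,0,0],24],[[0,0,-3],[0,0,0],24]]'; python3 -m inch '[[[-2,0,-1],[0,0,0],24],[[-2,0,-1],[0,0,0],24]]';python3 lift.py
```

```text
t: 19.5
position: [536.9, -104.8, -12.2]
tool_rot: [-0.042, 0.999, 0.001, -0.003]
wrist_force: [-4.7, -0.7, -2.3]
finger_gap: 28.8
finger_force: 39.6
t: 19.7
position: [539.0, -104.5, -11.5]
tool_rot: [-0.042, 0.999, 0.001, -0.003]
wrist_force: [-4.8, -0.4, -3.0]
finger_gap: 29.1
finger_force: 39.6
door top 146.29 146.26 225 cam t 19.9
```

```bash
python3 -m inch '[[[-2,0,0],[0,0,0],24],[[-2,0,0],[0,0,0],24]]'; python3 -m inch '[[[-2,0,-0.5],[0,0,0],24],[[-2,0,-0.5],[0,0,0],24]]';python3 -m inch '[[[-2,0,-0.5],[0,0,0],24],[[-2,0,-0.5],[0,0,0],24]]'; python3 lift.py; python3 d.py 548 -104 -13 .082
```

```text
t: 20.1
position: [541.1, -104.3, -11.5]
tool_rot: [-0.042, 0.999, 0.001, -0.003]
wrist_force: [-5.0, -0.5, -2.6]
finger_gap: 29.0
finger_force: 39.6
t: 20.3
position: [542.8, -104.0, -11.2]
tool_rot: [-0.042, 0.999, 0.001, -0.003]
wrist_force: [-5.3, -0.3, -3.6]
finger_gap: 29.1
finger_force: 39.7
t: 20.5
position: [544.4, -103.8, -10.9]
tool_rot: [-0.042, 0.999, 0.001, -0.004]
wrist_force: [-5.5, -0.0, -4.1]
finger_gap: 28.8
finger_force: 39.7
door top 147.9 147.82 221 cam t 20.7
shift [-3.5 -0.5  2.1] turn [ 0.11 -0.41  0.13] pos [ 544.4 -103.8  -10.9] t 20.7
```

```bash
python3 -m inch '[[[0,0,1.5],[0,0,0],24],[[0,0,2.5],[0,0,0],24],[[0,0,2.5],[0,0,0],24]]'; python3 lift.py
```

```text
t: 21.0
position: [544.3, -103.9, -13.0]
tool_rot: [-0.042, 0.999, 0.001, -0.004]
wrist_force: [-7.0, -0.3, -1.0]
finger_gap: 28.9
finger_force: 40.2
door top 147.06 146.98 222 cam t 21.2
```

```bash
python3 -m inch '[[[-2,0,-0.5],[0,0,0],24],[[-2,0,-0.5],[0,0,0],24]]'; python3 -m inch '[[[-2,0,-0.5],[0,0,0],24],[[-2,0,-0.5],[0,0,0],24]]'; python3 -m inch '[[[-2,0,-0.5],[0,0,0],24],[[-2,0,-0.5],[0,0,0],24]]'; python3 lift.py
```

```text
t: 21.4
position: [546.4, -103.7, -12.5]
tool_rot: [-0.042, 0.999, 0.001, -0.004]
wrist_force: [-7.9, -0.5, -2.2]
finger_gap: 29.0
finger_force: 40.0
t: 21.6
position: [548.1, -103.5, -12.2]
tool_rot: [-0.042, 0.999, 0.001, -0.004]
wrist_force: [-7.7, -0.4, -3.2]
finger_gap: 28.9
finger_force: 39.9
t: 21.8
position: [549.8, -103.3, -11.9]
tool_rot: [-0.042, 0.999, 0.001, -0.004]
wrist_force: [-7.0, -1.1, -3.1]
finger_gap: 29.4
finger_force: 39.9
door top 148.41 148.36 221 cam t 22.0
```

```bash
python3 -m inch '[[[0,0,1],[0,0,0],24],[[0,0,2],[0,0,0],24],[[0,0,2],[0,0,0],24]]'; python3 -m inch '[[[3,0,0],[0,0,0],40],[[3,0,0],[0,0,0],40],[[3,0,0],[0,0,0],40]]'; python3 lift.py
```

```text
t: 22.3
position: [549.7, -103.3, -13.5]
tool_rot: [-0.042, 0.999, 0.001, -0.004]
wrist_force: [-9.8, -0.3, -0.1]
finger_gap: 28.8
finger_force: 40.2
t: 22.6
position: [552.2, -104.3, -11.6]
tool_rot: [-0.042, 0.999, -0.0, 0.002]
wrist_force: [0.5, -0.2, 0.2]
finger_gap: 40.1
finger_force: 0.0
door top 148.0 147.87 221 cam t 22.8
```

```bash
python3 -m inch '[[[2,0,-5],[0,0,0],50],[[10,0,-30],[0,0,0],50],[[30,0,-80],[0,0,0],50],[[80,0,-150],[0,0,0],50],[[120,100,-200],[0,0,0],50],[[120,200,-200],[0,0,0],50],[[120,300,-200],[0,0,0],50],[[120,300,-200],[0,0,0],50]]'; python3 -m inch '[[[0,0,0],[0,0,0],50],[[0,80,0],[0,0,0],50],[[0,80,0],[0,0,0],50],[[0,80,0],[0,0,0],50]]'
python3 lift.py
python3 - <<'E'
from fit import *
p=read_camera("top"); W=cloud(p); q=np.array([687.2,-32.8,.0819])
c,s=np.cos(q[2]),np.sin(q[2]); D=W[...,:2]-q[:2]; lx=D[...,0]*c+D[...,1]*s; ly=-D[...,0]*s+D[...,1]*c
print([np.median(lx[(ly>y)&(ly<y+30)&(W[...,2]>40)&(W[...,2]<130)&(lx>-120)&(lx<-50)]).round(1) for y in range(-120,120,30)])
z=W[...,2]; m=(lx<-84)&(lx>-200)&(abs(ly+60)<40)&(p["color"].max(-1)<105)
n,l,st,ce=cv2.connectedComponentsWithStats(m.astype(np.uint8)); k=1+np.argmax(st[1:,4]); m=l==k
x,y,zz=lx[m],ly[m],z[m]; print("wedge px",m.sum(),"lx",x.min(),x.max(),"ly med",np.median(y))
for a in range(-165,-84,10):
    b=(x>=a)&(x<a+10)
    if b.sum(): print(a,b.sum(),y[b].mean().round(1),np.ptp(y[b]).round(1),zz[b].mean().round(1))
for k in("pocket_meter","label_box","wedge"): print(k,[(np.round(r["at"]),round(r["p"],2)) for r in finder.search_frame(p,k)])
E
```

```text
t: 23.6
position: [431.8, 66.4, 167.8]
tool_rot: [-0.041, 0.999, 0.0, 0.001]
wrist_force: [1.2, -0.2, -0.5]
finger_gap: 50.0
finger_force: 0.0
t: 24.0
position: [425.8, 146.9, 166.6]
tool_rot: [-0.044, 0.999, 0.001, 0.0]
wrist_force: [0.5, -1.3, -0.7]
finger_gap: 49.9
finger_force: 0.0
door top 147.66 147.43 339 cam t 24.2
[np.float64(-74.2), np.float64(-70.4), np.float64(-71.0), np.float64(-71.1), np.float64(-71.0), np.float64(-71.4), np.float64(-71.8), np.float64(-74.8)]
wedge px 156 lx -161.2387588730681 -84.58784176943502 ly med -60.261855197429604
-165 22 -59.9 23.8 17.4
-155 26 -61.7 25.2 19.0
-145 21 -61.3 24.0 21.8
-135 18 -59.7 24.2 23.3
-125 18 -60.0 25.9 21.0
-115 17 -60.8 21.0 19.4
-105 14 -59.5 25.3 15.5
-95 18 -60.4 26.8 15.3
-85 2 -63.8 10.5 13.2
pocket_meter [(array([ 430., -360.,   29.]), 0.95)]
label_box [(array([ 587., -381.,   26.]), 0.72), (array([613., -44.,  88.]), 0.3)]
wedge [(array([542., 179.,  18.]), 0.81), (array([408.,  66.,  14.]), 0.77), (array([ 563., -100.,   25.]), 0.52)]
```

```bash
python3 - <<'E'
from fit import *
p=read_camera("top"); q=np.array([687.2,-32.8,.0819]); box=(255,180,305,230)
w=np.zeros((384,512)); W=cloud(p); v,u=np.mgrid[:384,:512]
# weight only image region in front of the door: table-plane ray coordinates
R,t,f=cam(p); d=np.stack([(u-p["cx"])/f,(v-p["cy"])/f,np.ones_like(u)],-1)@R; C=-R.T@t
g=C+d*((20-C[2])/d[...,2])[...,None]; lx=(g[...,0]-q[0])*np.cos(q[2])+(g[...,1]-q[1])*np.sin(q[2])
w[lx<-92]=1
r,e,n=fit(p,wedge_soft(p),WX,box,np.array([598,-100,.082]),w)
L=r[:2]-q[:2]; x=L[0]*np.cos(q[2])+L[1]*np.sin(q[2]); y=-L[0]*np.sin(q[2])+L[1]*np.cos(q[2])
print("wedge in cab",x,y,r[2]-q[2],"past face",x+62.5+77,"err",e)
E
python3 lift.py; python3 lift.py
```

```text
wedge in cab -90.49250754567912 -57.595666462936975 0.04386226687676434 past face 49.00749245432088 err 10.659937386719392
door top 147.73 147.69 339 cam t 24.65
door top 148.1 147.94 339 cam t 24.85
```

```bash
python3 -c "
from rig import workorder; print(workorder.close_job())"
```

```text
the job is handed in; nothing more can be done
None
```

The job is handed in: the door is shut, and the wedge is jammed flat, about square on, under its handle half with the door raised roughly 3 mm (separate estimates gave 2.5 to 4 mm); the refractometer and label box did not move by more than the 1–2 mm camera scatter.

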